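# Test the suction valve on the tube bench

## Robot

A 6-joint arm with a two-finger parallel gripper is mounted at the origin on the work surface. World frame = base frame: x ahead of the robot, y to its left, z up, the work surface at z = 0. Lengths are in m, angles in rad, forces in N, time in s.
With the tool pointing down it reaches from about 0.375 to 0.9 m from the base axis. Payload 3.1 kg.
Tool frame: the origin (TCP) lies at the very end of the fingers, on their centre line; the grasp point (between the pads) lies 19 mm behind it; z points along the fingers, x is the direction in which the jaws open and shut, and the axes are right-handed (so a half turn about z gives the same grasp; the last joint's range is limited). The gripper opens to 87 mm and grips with 3 to 60 N. Pads are 19 mm wide; open, the fingers measure 117 mm over their backs; the gripper's body (75 mm by 190 mm) begins 51 mm behind the grasp point.
Start: joints at [1.163, 0.527, 1.433, -0, 1.181, -0.178], TCP at [0.142, 0.609, 0.223] pointing down, gripper open.
Joint ranges: [-3.08, 3.08], [-0.75, 2.2], [0.22, 2.44], [-1.43, 4.57], [0, 2.65], [-2.85, 2.85]. Speed limits (rad/s): [2.79, 2.79, 3.14, 3.14, 3.14, 3.14].

## Interface

Orientations are given as a 3x3 rotation matrix whose columns are the frame's x, y, z axes.
In Python, from plant import env, eyes, order gives the robot as it stands. The module is installed in compiled form; this text tells all that it offers.
- The arm moves only by the tool apply_moves, never from a script. Its argument "increments" is one flat list of numbers, 7 for each row, row after row: the shift along the tool's x, y, z in m, then the turn, a rotation vector about the tool's x, y, z in units of 5 degrees (1.0 is 5 degrees), then the finger opening in m, from 0 to 0.087. In form: [x, y, z, wx, wy, wz, claw, x, y, z, wx, wy, wz, claw, ...]. A call has 1 to 10 rows; each row is the pose to reach, as a shift and turn from the pose commanded when the call began, along the tool's axes at that moment; what a row does not reach only later rows make up. A row lasts 1/10 s, in which the tool goes at most 50 mm and 8.59 degrees, less where a joint would pass 70% of its speed; a pose out of reach is approached as far as the arm can. A call with a gripper value outside its range is refused whole. The fingers move at their own pace and stop on an object; "squeeze" is the grip in N (left out, the last holds). Time passes only in rows, so rows that repeat a pose let the fingers close. It gives the time, the measured TCP pose, the force and the opening at its end, in the units of the state.
- env.get_obs(): the state, without advancing time (a new reading comes with each control period).
- eyes.grab_frame(name): name is "scene" or "top"; returns a dict with "pixels" (400x640x3 uint8, blue, green, red), "z_map" (400x640 float32, m along the optical axis (not along the pixel's ray), 0 where there is no reading), "fx", "fy", "cx", "cy" (pixels), "view" (4x4, takes a point from world to camera coordinates). Camera axes: x right, y down, z forward; pixel columns grow to the right and rows downward; lengths in m; the calibration is good to about 2 mm. A picture is of the moment at which its call begins.
- order.job_done(): hands the job in, once; it reports no verdict.
The state is a dict: "time_s": time; "joint_pos": joint angles; "joint_velocities": joint speeds; "joint_efforts": joint torques, N m; "tool_pos": TCP position; "orientation": TCP orientation; "wrist_force": force on the tool from outside, world axes, zero at the start; "wrist_torque": the same for the moment, N m; "width": finger opening in m.
Only numpy, scipy, OpenCV 4.12 (cv2) and the standard library are available. Lean on these libraries where they do the work, as an engineer would, in place of code of your own. Each camera call takes 0.05 s, during which the arm holds its last target. There are 200 camera calls.

## Task

Test the suction valve on the white console: pull its broad round mushroom-headed knob straight up as far as it goes, to its on position, keep it there for about a second, then push it fully home again and let go. Leave the slim barrel knob and the dial with the bar grip on the same console as they are.

Things in the scene. Friction and masses are not known exactly. Their poses are not given: they have to be found in the camera images.
- suction_knob (a point): centre of the suction knob's black round mushroom head, 40 mm across: upright side from 8 mm below to 8 mm above this point, top 12 mm above, underside 15 mm below. Knob fully in: 88 mm above the table, 33 mm above the deck of the low white console; a 34 mm steel collar below stands 12 mm above the deck. z: up along the stem; y: along the console; x: across it, away from the robot.
- suction (a joint): travel of the suction knob in m: 0 fully in (off, as it starts), 0.020 fully out, straight up, against its on stop. A stiff sleeve holds it wherever it is left; pulling or pushing takes about 5 N, and it does not spring back.
- vent (a joint): travel of the vent knob in m: 0 fully in, as it starts, 0.020 fully out. A slim black barrel, 18 mm across, top 48 mm above the deck. To be left in. The three controls stand in any order in a row, 110 mm apart, along the console (120 mm deep, 380 mm long, deck 55 mm above the table).
- dial_end (a point): a point near one end of the bar grip of the third control, a black rotary dial 44 mm across (bar grip 42 mm long, 14 mm thick, top 44 mm above the deck) that turns about a vertical axis: 18 mm from that axis, 26 mm above the deck. To be left where it is.

How it is judged:
On the way:
1. the suction knob is pulled out to its on position, at least 16 of 20 mm, and stays there for half a second (value of joint suction above 0.016 m), for 0.5 s.
At the end, for the whole second after the job is handed in: The suction knob has been out at its on position and is now fully home, within 3 mm, and released; the vent knob is still in, within 4 mm; and the dial's bar grip has not turned more than about 25 degrees (its end moved under 8 mm) (value of joint suction below 0.003 m and value of joint vent below 0.004 m and distance of dial_end from where it was at the start of the episode below 0.008 m); the robot touches nothing.
It fails at once if the vent knob is pulled out more than 8 mm (value of joint vent above 0.008 m).
It fails at once if the dial is turned by more than about 25 degrees (distance of dial_end from where it was at the start of the episode above 0.008 m).
It also fails if it takes over 32 s, if anything falls off the work surface, if the arm or the gripper's body presses on something with over 40 N, if the wrist force passes 120 N, or if a joint passes its speed limit or range.

## Working session

There is one attempt and no reset: what is moved stays moved. The work goes in short steps, Python scripts to look and compute and a tool call to move; the robot and the scene stay as the last step left them, time stands still between calls to the robot, and variables do not carry over. Pictures are saved under pics/ and viewed, about 8 in all and at most 12, crops included, and the job is handed in when it is done.

Besides the shell and the picture viewer there is one more tool, called after "Emit:" by a JSON object that holds its "fn" and its "kwargs", one argument or row to a line. apply_moves: Moves the arm, as the interface text tells. Its arguments: {"type":"object","properties":{"increments":{"type":"array","items":{"type":"number"}},"squeeze":{"type":"number"}},"required":["increments"]}

```bash
mkdir -p pics
python3 - <<'E'
from plant import env, eyes
import cv2,numpy as np
s=env.get_obs();print(s)
for n in("scene","top"):
    f=eyes.grab_frame(n);cv2.imwrite(f"pics/{n}0.png",f["pixels"]);np.savez(f"{n}0.npz",**f);print(n,f["fx"],f["cx"],f["view"])
E
```

```text
{'time_s': 0.0, 'joint_pos': array([ 1.16249888e+00,  5.28459142e-01,  1.43389614e+00, -2.09857882e-05,
        1.18136023e+00, -1.78509661e-01]), 'joint_velocities': array([ 5.07925572e-05, -3.79420798e-04,  1.02245015e-03, -3.52527352e-04,
        5.18017869e-04, -3.39041998e-04]), 'joint_efforts': array([ 7.23004196e-04, -4.40044606e+01, -1.76593351e+01,  6.36117370e-02,
        5.81482379e-02, -1.36793806e-04]), 'tool_pos': array([0.14204927, 0.60790394, 0.22157789]), 'orientation': array([[ 2.27762253e-01,  9.73716424e-01, -8.25055115e-04],
       [ 9.73714525e-01, -2.27763467e-01, -1.95606036e-03],
       [-2.09256551e-03, -3.57851435e-04, -9.99997747e-01]]), 'wrist_force': array([-1.38417376, -0.22559484,  0.39053157]), 'wrist_torque': array([ 0.013572  , -0.01578999, -0.01743156]), 'width': 0.08676138545579846}
scene 450.6904480591218 323.6740071509002 [[ 0.315961    0.94858389  0.01890122 -0.25230225]
 [ 0.51444066 -0.15454648 -0.84348455 -0.2049891 ]
 [-0.79719474  0.27623178 -0.53682078  1.30856681]
 [ 0.          0.          0.          1.        ]]
top 520.0423204274813 316.007620444787 [[ 0.01988683 -0.99944049  0.02689263  0.02188897]
 [-0.99558643 -0.02226332 -0.09117022  0.58184986]
 [ 0.09171793 -0.02496085 -0.99547214  0.97761265]
 [ 0.          0.          0.          1.        ]]
```

View pics/top0.png

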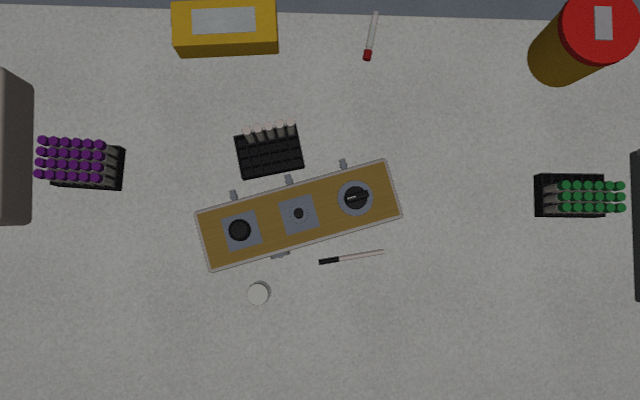

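View pics/scene0.png

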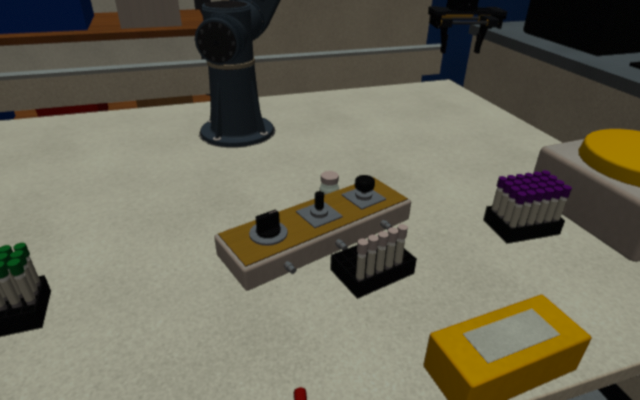

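The top view shows the mushroom knob at (239,230), the vent at (299,213) and the dial at (356,197). A vial stands at (259,293). The scene view agrees on the order: the suction knob is at (365,184), the one furthest to +y.

```bash
cat > h.py <<'E'
import numpy as np,cv2
def ray(f,u,v,z):
    V=f["view"];R,t=V[:3,:3],V[:3,3];c=-R.T@t
    d=R.T@np.array([(u-f["cx"])/f["fx"],(v-f["cy"])/f["fy"],1]);return c+d*(z-c[2])/d[2]
def pt(f,u,v):
    d=f["z_map"][int(v),int(u)];V=f["view"]
    return V[:3,:3].T@(np.array([(u-f["cx"])/f["fx"]*d,(v-f["cy"])/f["fy"]*d,d])-V[:3,3])
def blob(f,x,y,w,h,th=55):
    m=(f["pixels"][y:y+h,x:x+w].max(2)<th).astype(np.uint8)
    c=max(cv2.findContours(m,cv2.RETR_EXTERNAL,cv2.CHAIN_APPROX_NONE)[0],key=cv2.contourArea)
    (u,v),r=cv2.minEnclosingCircle(c);return u+x,v+y,r,cv2.boundingRect(c)
E
python3 - <<'E'
from h import *
f=dict(np.load("top0.npz"));g=dict(np.load("scene0.npz"))
u,v,r,b=blob(f,220,210,40,40);print(u,v,r,b,ray(f,u,v,.098),pt(f,u,v))
u,v,r,b=blob(g,350,172,30,22);print(u,v,r,b,ray(g,u,v,.088),pt(g,u,v))
P=ray(f,299,213,.1);print("vent",P,"vial",pt(f,259,293),"rack",pt(f,270,135))
im=np.hstack([cv2.resize(f["pixels"][200:260,210:270],(400,400)),cv2.resize(g["pixels"][160:220,335:395],(400,400))]);cv2.imwrite("pics/c.png",im)
E
```

```text
239.2241382598877 229.7758617401123 11.127750396728516 (9, 9, 22, 22) [0.52151834 0.17136156 0.098     ] [0.52144856 0.1711196  0.10000182]
364.5 183.5 10.12432861328125 (5, 3, 20, 19) [0.52706299 0.17357155 0.088     ] [0.53865096 0.16816184 0.09537504]
vent [0.55354088 0.06594637 0.1       ] vial [0.40739619 0.1366242  0.05268298] rack [0.703335   0.12448691 0.05523938]
```

View pics/c.png

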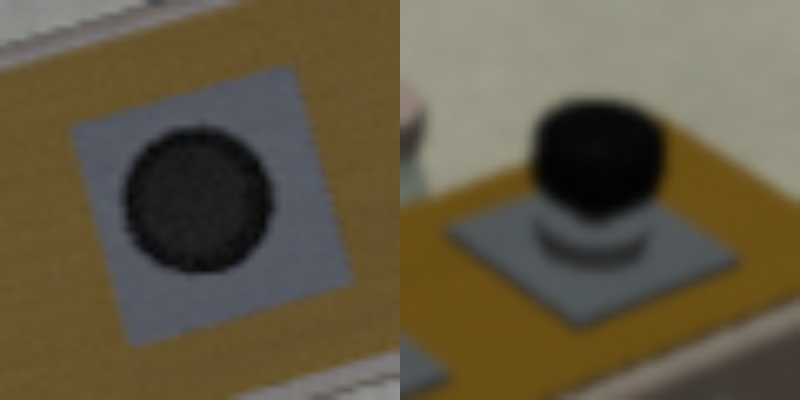

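The mushroom knob is at about (0.522, 0.171), and both views agree within 6 mm. Next I move above it.

Emit:
{"fn": "apply_moves", "kwargs": {
  "increments": [-0.034, 0.047, 0, 0, 0, 0, 0.087, -0.068, 0.094, 0, 0, 0, 0, 0.087, -0.102, 0.141, 0, 0, 0, 0, 0.087, -0.136, 0.188, 0, 0, 0, 0, 0.087, -0.17, 0.235, 0, 0, 0, 0, 0.087, -0.204, 0.282, 0, 0, 0, 0, 0.087, -0.238, 0.329, 0, 0, 0, 0, 0.087, -0.272, 0.376, 0, 0, 0, 0, 0.087, -0.306, 0.423, 0, 0, 0, 0, 0.087, -0.339, 0.47, 0.01, 0, 0, 0, 0.087]
}}

```text
time_s: 1.1
tool_pos: [0.4713, 0.2295, 0.2189]
orientation: [[0.228, 0.974, 0.001], [0.974, -0.228, 0.0], [0.0, 0.001, -1.0]]
wrist_force: [1.2, 0.5, -0.2]
width: 0.0867
```

Emit:
{"fn": "apply_moves", "kwargs": {
  "increments": [0, 0, 0.02, 0, 0, 0, 0.087, 0, 0, 0.03, 0, 0, 0, 0.087, 0, 0, 0.03, 0, 0, 0, 0.087, 0, 0, 0.03, 0, 0, 0, 0.087]
}}

```text
time_s: 1.5
tool_pos: [0.4692, 0.232, 0.1885]
orientation: [[0.226, 0.974, -0.001], [0.974, -0.226, -0.0], [-0.0, -0.001, -1.0]]
wrist_force: [0.1, 0.3, -0.5]
width: 0.087
```

Run:
```python
from plant import env, eyes
from h import *
f=eyes.grab_frame("scene");g=eyes.grab_frame("top")
s=env.get_obs();print(s["tool_pos"],s["orientation"],s["wrist_force"],s["time_s"],s["joint_pos"])
for k,F in(("s",f),("t",g)):
    p=F["view"]@np.r_[s["tool_pos"],1];print(k,F["fx"]*p[0]/p[2]+F["cx"],F["fy"]*p[1]/p[2]+F["cy"])
cv2.imwrite("pics/d.png",np.hstack([cv2.resize(f["pixels"][90:240,290:440],(400,400)),cv2.resize(g["pixels"][150:300,165:315],(400,400))]))
```

```text
[0.46977269 0.23227625 0.18924337] [[ 2.25754813e-01  9.74183877e-01  7.33049481e-04]
 [ 9.74184088e-01 -2.25755009e-01  1.95575968e-04]
 [ 3.56016547e-04  6.69972924e-04 -9.99999712e-01]] [-0.4136218   0.2630498   0.06769332] 1.6 [ 2.45761638e-01  4.37589270e-01  1.72074493e+00  1.36460546e-05
  9.82499850e-01 -1.09732434e+00]
s 384.010450370096 121.34983009854267
t 192.7942434925938 259.4026659222866
```

View pics/d.png

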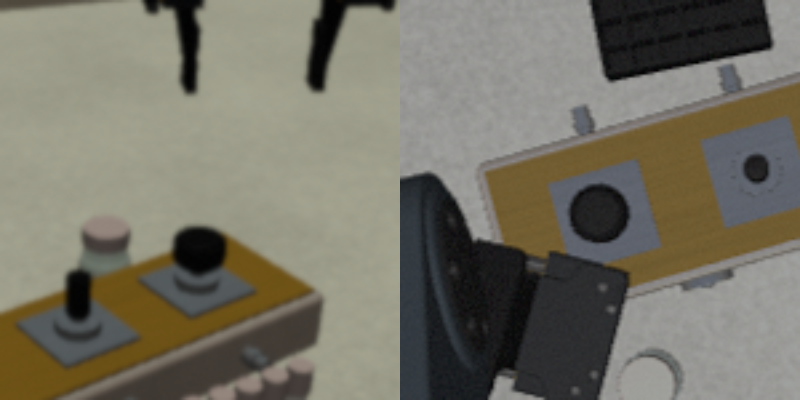

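The arm lagged and stopped short, so the fingers are still about 80 mm from the knob. I'll cover the rest and take a close look.

Emit:
{"fn": "apply_moves", "kwargs": {
  "increments": [-0.023, 0.033, 0.01, 0, 0, 0, 0.087, -0.0465, 0.065, 0.02, 0, 0, 0, 0.087, -0.0465, 0.065, 0.045, 0, 0, 0, 0.087, -0.0465, 0.065, 0.065, 0, 0, 0, 0.087, -0.0465, 0.065, 0.065, 0, 0, 0, 0.087, -0.0465, 0.065, 0.065, 0, 0, 0, 0.087]
}}

```text
time_s: 2.2
tool_pos: [0.5229, 0.1719, 0.1243]
orientation: [[0.226, 0.974, 0.0], [0.974, -0.226, 0.0], [0.0, 0.0, -1.0]]
wrist_force: [0.8, 0.2, 0.1]
width: 0.0871
```

Run:
```python
from plant import env, eyes
from h import *
f=eyes.grab_frame("scene");g=eyes.grab_frame("top")
s=env.get_obs();print(s["tool_pos"],s["wrist_force"],s["time_s"])
cv2.imwrite("pics/e.png",np.hstack([cv2.resize(f["pixels"][110:210,315:415],(400,400)),cv2.resize(g["pixels"][150:300,165:315],(400,400))]))
```

```text
[0.52366203 0.17194226 0.12511091] [0.45400383 0.44777677 0.32321737] 2.3
```

View pics/e.png

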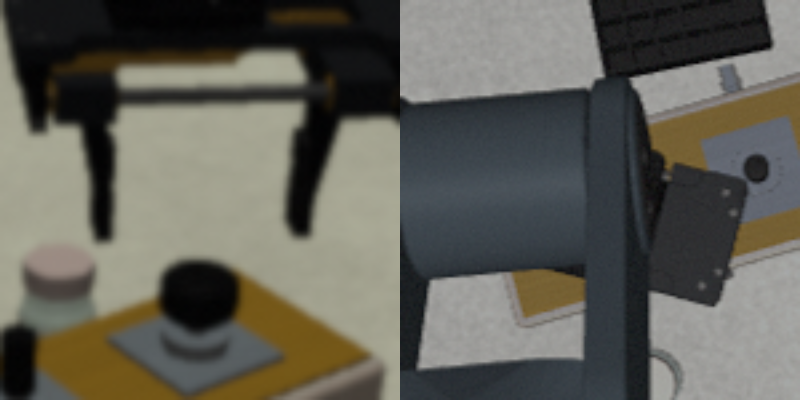

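The fingers straddle the knob centrally: they are at x≈102 and 300 in the left crop, and the knob is at 199. I'll go down and close.

Emit:
{"fn": "apply_moves", "kwargs": {
  "increments": [0, 0, 0.02, 0, 0, 0, 0.087, 0, 0, 0.04, 0, 0, 0, 0.087, 0, 0, 0.055, 0, 0, 0, 0.087, 0, 0, 0.055, 0, 0, 0, 0.087, 0, 0, 0.055, 0, 0, 0, 0.087]
}}

```text
time_s: 2.8
tool_pos: [0.5235, 0.1715, 0.0697]
orientation: [[0.227, 0.974, 0.002], [0.974, -0.227, 0.0], [0.001, 0.002, -1.0]]
wrist_force: [-0.3, 0.3, 0.2]
width: 0.0869
```

Emit:
{"fn": "apply_moves", "kwargs": {
  "increments": [0, 0, 0, 0, 0, 0, 0.045, 0, 0, 0, 0, 0, 0, 0.045, 0, 0, 0, 0, 0, 0, 0.045, 0, 0, 0, 0, 0, 0, 0.03, 0, 0, 0, 0, 0, 0, 0.03, 0, 0, 0, 0, 0, 0, 0.03, 0, 0, 0, 0, 0, 0, 0.03, 0, 0, 0, 0, 0, 0, 0.03],
  "squeeze": 30
}}

```text
time_s: 3.6
tool_pos: [0.5236, 0.1739, 0.0688]
orientation: [[0.23, 0.973, 0.002], [0.973, -0.23, 0.005], [0.005, 0.001, -1.0]]
wrist_force: [1.4, 10.6, -0.6]
width: 0.0387
```

Gripped at 38.7 mm, with a 10.6 N side load along +y. I'll shift 2 mm to relieve it, then pull up 20 mm.

Emit:
{"fn": "apply_moves", "kwargs": {
  "increments": [0.002, 0, 0, 0, 0, 0, 0.03, 0.002, 0, -0.004, 0, 0, 0, 0.03, 0.002, 0, -0.008, 0, 0, 0, 0.03, 0.002, 0, -0.012, 0, 0, 0, 0.03, 0.002, 0, -0.016, 0, 0, 0, 0.03, 0.002, 0, -0.02, 0, 0, 0, 0.03, 0.002, 0, -0.021, 0, 0, 0, 0.03, 0.002, 0, -0.021, 0, 0, 0, 0.03]
}}

```text
time_s: 4.4
tool_pos: [0.5235, 0.174, 0.0889]
orientation: [[0.229, 0.973, 0.0], [0.973, -0.229, 0.002], [0.002, -0.0, -1.0]]
wrist_force: [3.2, 5.3, -8.8]
width: 0.0391
```

Run:
```python
from plant import env, eyes
from h import *
f=eyes.grab_frame("scene")
s=env.get_obs();print(s["tool_pos"],s["wrist_force"],s["time_s"],s["width"])
cv2.imwrite("pics/g.png",cv2.resize(f["pixels"][130:230,305:405],(500,500)))
```

```text
[0.52349314 0.17402575 0.08892313] [ 2.88007925  6.20454254 -8.42761066] 4.45 0.03848948530091062
```

View pics/g.png

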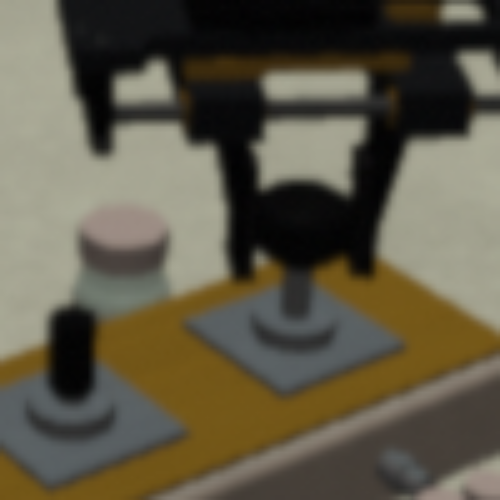

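The knob is out, with the stem visible at (297,290). The TCP rose 20 mm and the force shows it is against the stop. I'll hold it, then push it home.

Emit:
{"fn": "apply_moves", "kwargs": {
  "increments": [0, 0, 0, 0, 0, 0, 0.03, 0, 0, 0, 0, 0, 0, 0.03, 0, 0, 0, 0, 0, 0, 0.03, 0, 0, 0, 0, 0, 0, 0.03, 0, 0, 0, 0, 0, 0, 0.03, 0, 0, 0, 0, 0, 0, 0.03, 0, 0, 0, 0, 0, 0, 0.03, 0, 0, 0, 0, 0, 0, 0.03, 0, 0, 0, 0, 0, 0, 0.03, 0, 0, 0, 0, 0, 0, 0.03]
}}

```text
time_s: 5.45
tool_pos: [0.5235, 0.174, 0.0889]
orientation: [[0.229, 0.973, 0.0], [0.973, -0.229, 0.002], [0.002, -0.0, -1.0]]
wrist_force: [1.8, 5.4, -8.1]
width: 0.0387
```

Emit:
{"fn": "apply_moves", "kwargs": {
  "increments": [0, 0, 0.004, 0, 0, 0, 0.03, 0, 0, 0.008, 0, 0, 0, 0.03, 0, 0, 0.012, 0, 0, 0, 0.03, 0, 0, 0.016, 0, 0, 0, 0.03, 0, 0, 0.02, 0, 0, 0, 0.03, 0, 0, 0.022, 0, 0, 0, 0.03, 0, 0, 0.0225, 0, 0, 0, 0.03, 0, 0, 0.0225, 0, 0, 0, 0.03, 0, 0, 0.0225, 0, 0, 0, 0.03]
}}

```text
time_s: 6.35
tool_pos: [0.5236, 0.174, 0.0687]
orientation: [[0.229, 0.974, 0.001], [0.974, -0.229, 0.002], [0.002, 0.001, -1.0]]
wrist_force: [-1.3, 5.7, 8.1]
width: 0.0386
```

The knob is back at its starting height, with 8 N against the bottom stop. I'll release it and back off.

Emit:
{"fn": "apply_moves", "kwargs": {
  "increments": [0.001, 0, 0, 0, 0, 0, 0.087, 0.001, 0, 0, 0, 0, 0, 0.087, 0.001, 0, 0, 0, 0, 0, 0.087, 0.001, 0, 0, 0, 0, 0, 0.087, 0.001, 0, 0, 0, 0, 0, 0.087, 0.001, 0, 0, 0, 0, 0, 0.087, 0.001, 0, 0, 0, 0, 0, 0.087]
}}

```text
time_s: 7.05
tool_pos: [0.5235, 0.174, 0.0671]
orientation: [[0.228, 0.974, -0.0], [0.974, -0.228, -0.0], [-0.0, -0.0, -1.0]]
wrist_force: [-0.2, -0.8, -0.6]
width: 0.0842
```

Emit:
{"fn": "apply_moves", "kwargs": {
  "increments": [0, 0, -0.02, 0, 0, 0, 0.087, 0, 0, -0.05, 0, 0, 0, 0.087, 0, 0, -0.08, 0, 0, 0, 0.087, -0.0, -0.03, -0.11, 0, 0, 0, 0.087, 0, -0.06, -0.11, 0, 0, 0, 0.087, 0.02, -0.1, -0.11, 0, 0, 0, 0.087, 0.04, -0.12, -0.11, 0, 0, 0, 0.087, 0.06, -0.12, -0.11, 0, 0, 0, 0.087, 0.06, -0.12, -0.11, 0, 0, 0, 0.087, 0.06, -0.12, -0.11, 0, 0, 0, 0.087]
}}

```text
time_s: 8.05
tool_pos: [0.4203, 0.2598, 0.1772]
orientation: [[0.227, 0.974, -0.0], [0.974, -0.227, -0.0], [-0.0, 0.0, -1.0]]
wrist_force: [-0.2, 0.2, -0.3]
width: 0.0868
```

Run:
```python
from plant import env, eyes
from h import *
f=eyes.grab_frame("scene");g=eyes.grab_frame("top");f0=dict(np.load("scene0.npz"))
s=env.get_obs();print(s["tool_pos"],s["wrist_force"],s["time_s"],s["width"])
for F in(f0,f):print(blob(F,350,165,30,29),blob(F,310,188,20,22),blob(F,250,205,35,35))
print(pt(g,239,230),blob(g,220,210,40,40))
cv2.imwrite("pics/i.png",np.hstack([cv2.resize(f["pixels"][150:270,225:405],(480,320)),cv2.resize(g["pixels"][150:300,165:415],(320,192+128))]))
```

```text
[0.42030973 0.25909562 0.17701487] [-0.45783254  0.16041751 -0.45690944] 8.15 0.08715207291407165
(364.5, 183.5, 10.12432861328125, (5, 10, 20, 19)) (318.62068939208984, 200.13793087005615, 9.241543769836426, (4, 3, 10, 19)) (267.5, 223.5, 15.116316795349121, (6, 6, 25, 27))
(364.5, 183.5, 10.12432861328125, (5, 10, 20, 19)) (318.5, 200.11111068725586, 9.233860969543457, (5, 3, 9, 19)) (267.5, 223.5, 15.116316795349121, (6, 6, 25, 27))
[0.52101226 0.17139172 0.10091162] (239.26530647277832, 229.86734771728516, 11.111145973205566, (9, 9, 22, 22))
```

View pics/i.png

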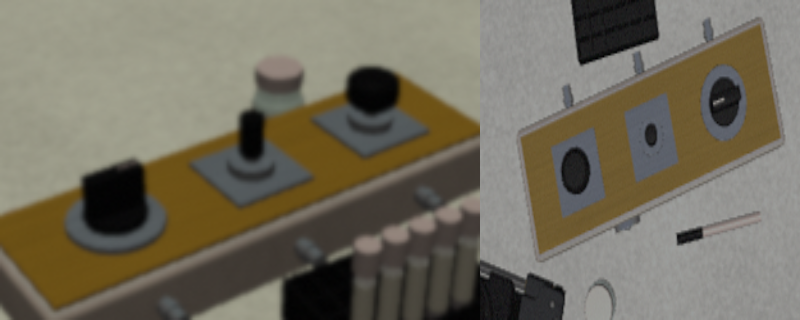

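All three controls sit where they were at the start, to within a pixel, and the gripper is clear.

```bash
python3 -c "
from plant import order
order.job_done()"
```

```text
the job is handed in; nothing more can be done
```

I pulled the mushroom-headed suction knob up to its on stop, held it for over a second, pushed it fully home and let go. The job was handed in after about 8 s of the 32 s allowed; no verdict is reported.

- **Pull:** the tool rose 20 mm, with about 8 N against the stop. The picture showed the bare stem under the raised head.
- **Return:** the tool came back to its starting height, with 8 N against the bottom stop. In the last images the knob, the vent barrel and the dial all matched their starting outlines to within a pixel.
- **Release:** the gripper was open and clear of the console, with the wrist force at about zero.

**Disagreements:**
- The first approach move stopped about 80 mm short because the arm lagged, so I made up the rest.
- The two camera views differed by about 6 mm on the knob's position.
- The knob stood about 2–3 mm further along y than I had measured. That put a side load of about 11 N on it during the grip, and a 2 mm shift halved it.

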